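# Sign off a return at the bench console and ring for the runner

### The arm

A 6-joint arm with a two-finger parallel gripper is mounted at the origin on the work surface. World frame = base frame: x ahead of the robot, y to its left, z up, the work surface at z = 0. Lengths are in m, angles in degrees, forces in N, time in s.
With the tool pointing down it reaches from about 0.35 to 0.875 m from the base axis. Payload 4.2 kg.
Tool frame: the origin (TCP) lies on the centre line of the jaws, within the pads' length; the fingertips stand 19 mm ahead of it and the grasp point (between the pads) is the TCP; x points along the fingers, y is the direction in which the jaws open and shut, and the axes are right-handed (so a half turn about x gives the same grasp; the last joint's range is limited). The gripper opens to 87 mm and grips with 3 to 60 N. Pads are 19 mm wide; open, the fingers measure 117 mm over their backs; the gripper's body (75 mm by 190 mm) begins 51 mm behind the grasp point.
Start: joints at [80.993, 22.042, 0.453, 0, -68.411, -14.817], TCP at [0.252, 0.572, 0.242] pointing down, gripper open.
Joint ranges: [-179.83, 179.83], [-69.29, 118.12], [-61.27, 80.66], [-181.25, 117.63], [-171.15, -9.14], [-177.46, 177.46]. Speed limits (degrees/s): [159.86, 159.86, 180, 180, 180, 180].

### API

Orientations are given as a 3x3 rotation matrix whose columns are the frame's x, y, z axes.
In Python, from station import * gives the robot as it stands.
- The arm moves only by the shell command python3 -m creep 'ROWS'. ROWS is JSON, a list of rows, each a list of 5 numbers: the opening, from 0 (shut) to 1 (fully open), then the shift along the world's x, y, z in mm, then the turn about the world's z in rad. In form: [[jaw, x, y, z, turn], ...]. A call has exactly 8 rows; each row is the pose to reach, as a shift and turn from the pose measured when the call began; what a row does not reach only later rows make up. A row lasts 1/10 s, in which the tool goes at most 50 mm and 8.59 degrees, less where a joint would pass 70% of its speed; a pose out of reach is approached as far as the arm can. A call with a gripper value outside its range is refused whole. The fingers move at their own pace and stop on an object; the grip force is fixed at half the most. Time passes only in rows, so rows that repeat a pose let the fingers close, or fill a call up. It gives the time, the measured TCP pose, the force and the opening at its end, in the units of the state.
- sense(): the state, without advancing time (a new reading comes with each control period).
- capture(name): name is "side" or "top"; returns a dict with "image" (420x560x3 uint8, blue, green, red), "z_map" (420x560 float32, m along the optical axis (not along the pixel's ray), 0 where there is no reading), "mtx" (3x3 intrinsics, pixels), "k1" (the pictures are not rectified: a ray, as slopes to the right and down, at radius r is drawn at 1 + k1 r^2 times it, then the intrinsics apply), "eye" and "attitude" of the camera in the world. Camera axes: x right, y up, looking along -z (the intrinsics and any distortion apply to the point x, -y, -z); pixel columns grow to the right and rows downward; lengths in m; the calibration is good to about 2 mm. A picture is of the moment at which its call begins.
- finish_job(): hands the job in, once; it reports no verdict.
Trained networks look in a picture, given as the dict that the camera call returned (one of the last four; its "shot" number tells which), for a name from the list of things; names that differ only in an ending like _2 or _b are one class to them, and where a whole thing is asked for, a point or a joint stands for the part that bears it (a point fixed in the world has none). Each returns a list of dicts, best first, with "confidence" (0 to 1); they miss things now and then, are a little off and sometimes report something else, mostly with a low value. They report only what shows in the picture. A call takes as long as a camera call. They do not tell look-alikes from the thing itself.
- look_for(picture, thing): "box" ([left, top, right, bottom] in pixels, round what is visible of it).
- mark_of(picture, thing): "centre" ([column, row] in pixels: a listed point, or the origin of a listed thing).
The state is a dict: "time_s": time; "joints": joint angles; "joint_velocities": joint speeds; "effort": joint torques, N m; "tcp_pos": TCP position; "ee_rot": TCP orientation; "wrist_force": force on the tool from outside, world axes, zero at the start; "moment": the same for the moment, N m; "gripper_width": opening from 0.0 (shut) to 1.0 (fully open).
Only numpy, scipy, OpenCV 4.12 (cv2) and the standard library are available. Lean on these libraries where they do the work, as an engineer would, in place of code of your own. Each camera call takes 0.05 s, during which the arm holds its last target.

### The job

Sign off the return on the bench console and call the runner: with the fingertips press the square key all the way down, then the long bar key all the way down, then ring the brass desk bell by pressing the little knob on its top well down and letting it come back up. Do not press the round key, and leave the bell, stapler, vase, ruler and sharpener standing where they are: nothing is to be picked up or shoved aside.

Things in the scene. Friction and masses are not known exactly. Their poses are not given: they have to be found in the camera images.
- square_top (a point): Centre of the top face of the square key; x axis across the console's depth, y along the row, z up. Goes down with the key. 70 mm above the bench while the key is up.
- square_key (a joint): The square key: white plastic cap 32 x 32 mm, 8 mm thick, its top standing 14 mm above the plate around it. It moves straight down along the joint axis: 0 = up, 0.008 m = fully down on its stop. No spring: about 3 N of friction holds it, so it stays as deep as it was pushed.
- square_module: The 92 x 62 x 8 mm black plastic bezel plate that carries the square key; fixed on the console. Origin at the centre of its underside, 40 mm above the bench; its top is 48 mm above the bench.
- bar_top (a point): Centre of the top face of the bar key; x axis across the console's depth, y along the row, z up. Goes down with the key. 70 mm above the bench while the key is up.
- bar_key (a joint): The long bar key: white plastic cap 70 mm (along x) x 22 mm (along y), 8 mm thick, its top standing 14 mm above the plate around it. It moves straight down along the joint axis: 0 = up, 0.008 m = fully down on its stop. No spring: about 3 N of friction holds it, so it stays as deep as it was pushed.
- bar_module: The 92 x 62 x 8 mm black plastic bezel plate that carries the bar key; fixed on the console. Origin at the centre of its underside, 40 mm above the bench; its top is 48 mm above the bench.
- round_top (a point): Centre of the top face of the round key, which must not be pressed; x axis across the console's depth, y along the row, z up. Goes down with the key. 70 mm above the bench.
- round_key (a joint): The round key, not to be pressed: white plastic disc 36 mm across, 8 mm thick, its top standing 14 mm above the plate around it. It moves straight down along the joint axis: 0 = up, 0.008 m = fully down on its stop. No spring: about 3 N of friction holds it, so it stays as deep as it was pushed.
- console: The grey steel console box, 120 (x) x 270 (y) x 40 mm, fixed to the bench. Origin at the centre of its underside. The three key modules sit on it in a row along its y axis, 80 mm apart, in any order.
- bell_top (a point): Centre of the top of the bell's little knob, 58 mm above the bench while up; z up. Goes down with the knob.
- bell_plunger (a joint): The bell's press knob: brass disc 20 mm across and 5 mm thick on a thin stem, top 12 mm above the neck of the dome beneath. 0 = up, 0.005 m = fully down; it rings past about 0.0035. A spring brings it back up; about 0.5 N starts it, 3 N takes it fully down.
- bell: The brass desk bell: dome 78 mm across on a dark steel foot disc 84 mm across, dome top 40 mm high, about 0.3 kg, standing loose on the bench. Origin at the centre of its underside, z up.
- stapler: Black desk stapler, 135 (x) x 36 x 55 mm, loose; a bystander. Origin at the centre of its underside.
- vase: White ceramic vase, 82 mm across at most, 140 mm tall, loose; a bystander. Origin at the centre of its underside.
- ruler: Orange plastic ruler, 310 (x) x 30 (y) x 4 mm, lying loose; a bystander. Origin at the centre of its underside.
- crank_knob (a point): Middle of the black crank knob (18 mm thick, 28 mm long) of the green cast-iron pencil sharpener, a bystander: body 85 x 75 mm on plan, 113 mm tall, screwed to the bench beyond the console, crank on its right-hand side (as the robot sees it), turning freely on a level axis.
Not all that is in view belongs to the job. What is meant by the bell is not green or white, and is the smaller of those in its own colour.

How it is judged (in metres and radians):
On the way, in this order (a step that is already met when the one before it is completed fails the run):
1. the square key is pushed fully down with the fingers (value of joint square_key above 0.0065 m and contact force between the fingers and square_module above 0.3 N), for 0.05 s.
2. the bar key is pushed fully down with the fingers (value of joint bar_key above 0.0065 m and contact force between the fingers and bar_module above 0.3 N), for 0.05 s.
3. the bell knob is pressed with the fingers until it rings (value of joint bell_plunger above 0.0035 m and contact force between the fingers and bell above 0.3 N), for 0.05 s.
At the end, for the whole second after the job is handed in: Square and bar keys down by at least 6.5 of their 8 mm, round key up (within 2 mm), bell knob back up (within 1 mm), the bell standing at rest within 25 mm of where it was, and stapler, vase, ruler and sharpener crank within 20 mm of where they were (value of joint each of square_key, bar_key above 0.0065 m and value of joint round_key below 0.002 m and value of joint bell_plunger below 0.001 m and distance of bell from where it was at the start of the episode below 0.025 m and height (world z) of bell below 0.006 m and angle between bell's own z axis and vertical below 0.1 rad and linear speed of bell below 0.02 m/s and distance of each of stapler, vase, ruler, crank_knob from where it was at the start of the episode below 0.02 m); the robot touches nothing.
It fails at once if the bar key is pressed before the square key is fully down (value of joint bar_key above 0.002 m and value of joint square_key below 0.0065 m).
It fails at once if the bell is rung before the bar key is fully down (value of joint bell_plunger above 0.002 m and value of joint bar_key below 0.0065 m).
It fails at once if the round key is pressed (more than 2 mm) (value of joint round_key above 0.002 m).
It fails at once if the bell is lifted (over 12 mm), tipped (over 0.35 rad) or shoved (over 25 mm) (distance of bell from where it was at the start of the episode above 0.025 m or height (world z) of bell above 0.012 m or angle between bell's own z axis and vertical above 0.35 rad).
It fails at once if the stapler, vase, ruler or sharpener crank is lifted or moved more than 20 mm, or the vase tipped (over 0.25 rad) (angle between vase's own z axis and vertical above 0.25 rad or distance of any of stapler, vase, ruler, crank_knob from where it was at the start of the episode above 0.02 m).
It also fails if it takes over 48 s, if anything falls off the work surface, if the arm or the gripper's body presses on something with over 40 N, if the wrist force passes 120 N, or if a joint passes its speed limit or range.

## Working session

There is one attempt and no reset: what is moved stays moved. The work goes in short steps, Python scripts to look and compute and a shell command to move; the robot and the scene stay as the last step left them, time stands still between calls to the robot, and variables do not carry over. Pictures are saved under pics/ and viewed, and the job is handed in when it is done.

```bash
mkdir -p pics; ls
python3 - <<'E'
from station import *
import cv2,json
s=sense();print({k:s[k] for k in('time_s','tcp_pos','ee_rot','wrist_force','gripper_width')})
for n in('side','top'):
    c=capture(n);cv2.imwrite(f'pics/{n}0.png',c['image']);print(n,c['mtx'],c['k1'],c['eye'],c['attitude'])
    for t in('square_top','bar_top','round_top','bell_top','bell','console','vase','stapler','ruler','crank_knob'):
        print(t,[( [round(x) for x in d['centre']],round(d['confidence'],2)) for d in mark_of(c,t)])
E
```

```text
pics
{'time_s': 0.0, 'tcp_pos': array([0.25218977, 0.57124935, 0.2404496 ]), 'ee_rot': array([[-8.08885074e-04, -4.04121997e-01, -9.14704738e-01],
       [-2.01720305e-03, -9.14702516e-01,  4.04122800e-01],
       [-9.99997638e-01,  2.17203409e-03, -7.53069114e-05]]), 'wrist_force': array([-0.04813881,  0.1839795 , -0.04448388]), 'gripper_width': 1.0021348332699969}
side [[380.63537455   0.         281.49086712]
 [  0.         380.63537455 210.13836439]
 [  0.           0.           1.        ]] -0.09223309609713445 [0.15334758 0.32823438 0.71458623] [[-0.70716042  0.49298527 -0.50684284]
 [-0.70684949 -0.51012175  0.4900404 ]
 [-0.01696886  0.70479878  0.7092043 ]]
square_top [([273, 248], 0.51)]
bar_top [([246, 273], 0.89)]
round_top [([298, 232], 0.55)]
bell_top [([395, 220], 0.63), ([346, 179], 0.52), ([308, 160], 0.43), ([378, 138], 0.43)]
bell [([386, 235], 0.88), ([370, 160], 0.87), ([345, 199], 0.71), ([308, 177], 0.62)]
console [([274, 269], 0.77), ([275, 249], 0.17)]
vase [([145, 270], 0.83)]
stapler [([152, 350], 0.6)]
ruler [([381, 190], 0.95)]
crank_knob [([252, 165], 0.71), ([384, 194], 0.63)]
top [[462.26279916   0.         280.46943997]
 [  0.         462.26279916 207.87926902]
 [  0.           0.           1.        ]] -0.10531788776907866 [ 0.4179506  -0.11750996  1.36835802] [[-0.02559621  0.98983391 -0.13990593]
 [-0.99956515 -0.02739125 -0.0109196 ]
 [-0.01464079  0.13956559  0.99010459]]
square_top [([252, 232], 0.7), ([281, 230], 0.61)]
bar_top []
round_top [([282, 229], 0.57)]
bell_top [([347, 274], 0.64), ([357, 217], 0.47), ([427, 193], 0.47), ([351, 173], 0.36)]
bell [([347, 177], 0.64), ([417, 199], 0.58), ([350, 218], 0.57)]
console [([289, 154], 0.74), ([254, 228], 0.7)]
vase [([188, 166], 0.96)]
stapler [([150, 228], 0.84)]
ruler [([383, 238], 0.93), ([187, 167], 0.35)]
crank_knob [([288, 153], 0.49)]
```

View pics/side0.png

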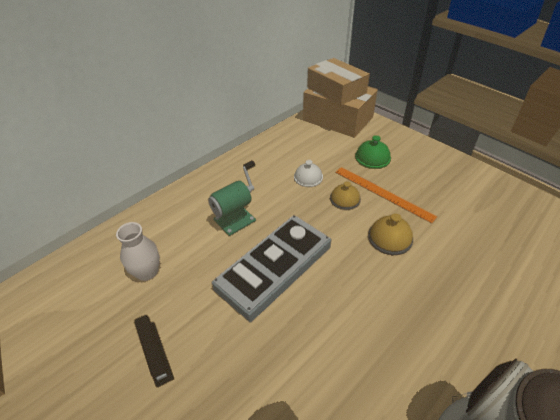

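View pics/top0.png

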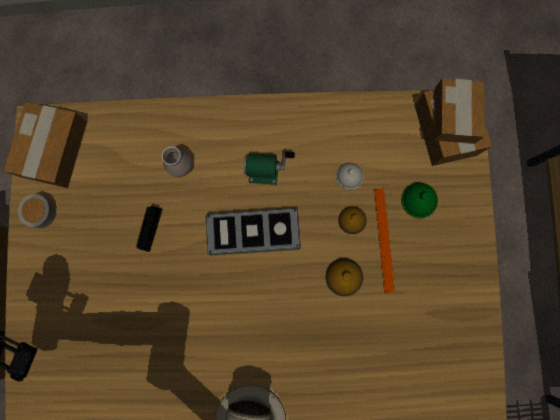

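Side view: the keys run bar (247,275), square (274,254), round (298,233). Four bells show: large brass (391,235), small brass (346,195), white (308,175) and green (374,152). The small brass one, at about (352,220) in the top view, fits: it isn't green or white, and it's the smaller of the two brass ones. I'll check that in an enlarged crop and locate everything.

```bash
cat > h.py <<'E'
from station import *
import cv2,numpy as np
def ray(c,p):
    K=np.array(c['mtx']);d=np.array([c['k1'],0,0,0,0.])
    u=cv2.undistortPoints(np.array([[p]],float),K,d,None,None,None)[0,0] if False else None
    q=(np.array(p,float)-K[:2,2])/[K[0,0],K[1,1]]
    u=q.copy()
    for _ in range(30): u=q/(1+c['k1']*(u@u))
    return np.array(c['attitude'])@np.array([u[0],-u[1],-1])
def onz(c,p,z):
    r=ray(c,p);e=np.array(c['eye']);return e+r*(z-e[2])/r[2]
def dep(c,p):
    z=c['z_map'][int(round(p[1])),int(round(p[0]))];return np.array(c['eye'])+ray(c,p)*z
def cloud(c):
    h,w=c['z_map'].shape;K=np.array(c['mtx'])
    v,u=np.mgrid[:h,:w].astype(float);x=(u-K[0,2])/K[0,0];y=(v-K[1,2])/K[1,1];a,b=x.copy(),y.copy()
    for _ in range(30):
        f=1+c['k1']*(a*a+b*b);a,b=x/f,y/f
    z=c['z_map'];P=np.stack([a*z,-b*z,-z],-1)@np.array(c['attitude']).T+np.array(c['eye']);P[z==0]=np.nan
    return P
E
python3 - <<'E'
from h import *
np.set_printoptions(precision=4,suppress=True)
S=capture('side');T=capture('top')
a=cv2.resize(S['image'][140:320,200:420],None,fx=3,fy=3,interpolation=cv2.INTER_CUBIC);cv2.imwrite('pics/sc.png',a)
b=cv2.resize(T['image'][140:310,200:400],None,fx=3.5,fy=3.5,interpolation=cv2.INTER_CUBIC);cv2.imwrite('pics/tc.png',b)
for n,c in(('S',S),('T',T)):
    P=cloud(c);im=c['image'].astype(int);hsv=cv2.cvtColor(c['image'],cv2.COLOR_BGR2HSV)
    # white key tops z~.07
    m=(P[...,2]>.06)&(P[...,2]<.08)&(hsv[...,1]<40)&(hsv[...,2]>120)
    k,l,st,ce=cv2.connectedComponentsWithStats(m.astype(np.uint8))
    for i in range(1,k):
        if st[i,4]>40: print(n,'white',ce[i],st[i],onz(c,ce[i],.07), np.nanmedian(P[l==i],0))
    m=(hsv[...,0]>12)&(hsv[...,0]<28)&(hsv[...,1]>120)&(P[...,2]>.012)&(P[...,2]<.13)&(P[...,0]>.4)
    k,l,st,ce=cv2.connectedComponentsWithStats(m.astype(np.uint8))
    for i in range(1,k):
        if st[i,4]>60: 
            q=P[l==i];print(n,'brass',ce[i],st[i],q.min(0),q.max(0),'top pts',np.median(q[q[:,2]>q[:,2].max()-.006],0))
    m=(P[...,2]>.10)&(P[...,2]<.4)&(P[...,0]>.45)&(P[...,0]<.85)
    k,l,st,ce=cv2.connectedComponentsWithStats(m.astype(np.uint8))
    for i in range(1,k):
        if st[i,4]>20: q=P[l==i];print(n,'tall',ce[i],q.min(0),q.max(0))
E
```

```text
S white [131.2114  50.6462] [   0    0  287  103 1334] [ 1.7917 -0.3578  0.07  ] [ 1.8042 -0.3468  0.07  ]
S white [297.0611 231.7481] [290 226  15  12 131] [ 0.5401 -0.0929  0.07  ] [ 0.5449 -0.098   0.0619]
S white [273.0194 252.329 ] [264 245  19  16 155] [ 0.5366 -0.0138  0.07  ] [ 0.5415 -0.0182  0.0621]
S white [141.8556 262.3111] [121 247  37  24 270] [0.7179 0.2027 0.07  ] [0.7134 0.2045 0.0722]
S white [246.9456 274.4592] [233 263  29  25 294] [0.5334 0.0639 0.07  ] [0.5372 0.0611 0.0628]
S brass [542.1778  78.5704] [530  68  25  22 135] [ 0.4004 -1.6284  0.012 ] [ 0.4297 -1.3555  0.0201] top pts [ 0.4128 -1.4704  0.0167]
S brass [354.9208 114.7863] [337  93  39  41 379] [ 0.7279 -0.7029  0.0123] [ 0.8001 -0.5411  0.1288] top pts [ 0.7762 -0.5642  0.1243]
S brass [345.5458 194.7271] [331 182  29  25 513] [ 0.5305 -0.345   0.0124] [ 0.6016 -0.2745  0.0605] top pts [ 0.5672 -0.3121  0.0582]
S brass [382.2094 227.9551] [371 214  28  33 468] [ 0.4001 -0.3047  0.012 ] [ 0.4475 -0.2305  0.0799] top pts [ 0.4063 -0.2809  0.0759]
S tall [502.4428  21.4316] [ 0.45   -2.0294  0.1007] 
[... 1049 characters left out ...]
[ 32.8206 209.8386] [ 22 198  23  25 446] [0.5817 0.6006 0.0428] [0.6555 0.6766 0.0601] top pts [0.6143 0.6401 0.0557]
T brass [352.6404 219.1049] [340 206  27  27 534] [ 0.5317 -0.3539  0.0126] [ 0.6088 -0.2764  0.0658] top pts [ 0.5691 -0.3129  0.0623]
T brass [344.2454 269.5874] [327 259  36  20 538] [ 0.4    -0.333   0.0125] [ 0.4543 -0.2321  0.0825] top pts [ 0.4073 -0.2829  0.0784]
T tall [460.5322 130.0529] [ 0.7295 -0.7109  0.1   ] [ 0.85   -0.5395  0.189 ]
T tall [172.8529 157.5625] [0.7161 0.1638 0.1002] [0.7709 0.2194 0.1457]
T tall [287.9091 154.9318] [ 0.7264 -0.1449  0.1026] [ 0.7507 -0.1113  0.1428]
T tall [259.7845 163.3975] [ 0.6935 -0.0946  0.1   ] [ 0.7531 -0.004   0.1186]
```

View pics/sc.png

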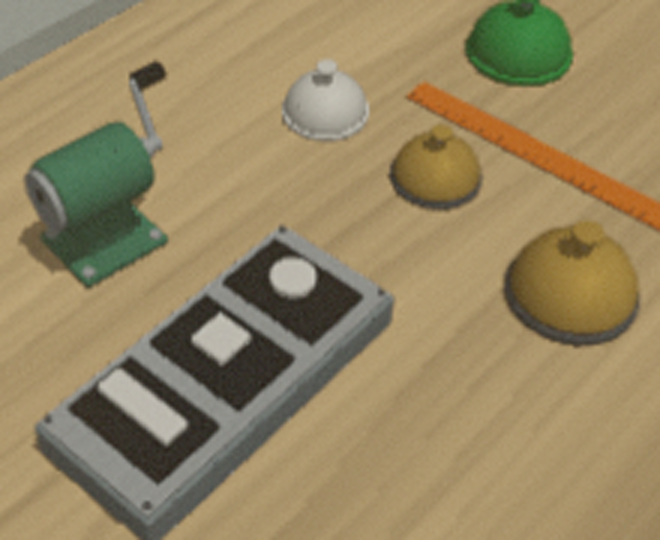

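View pics/tc.png

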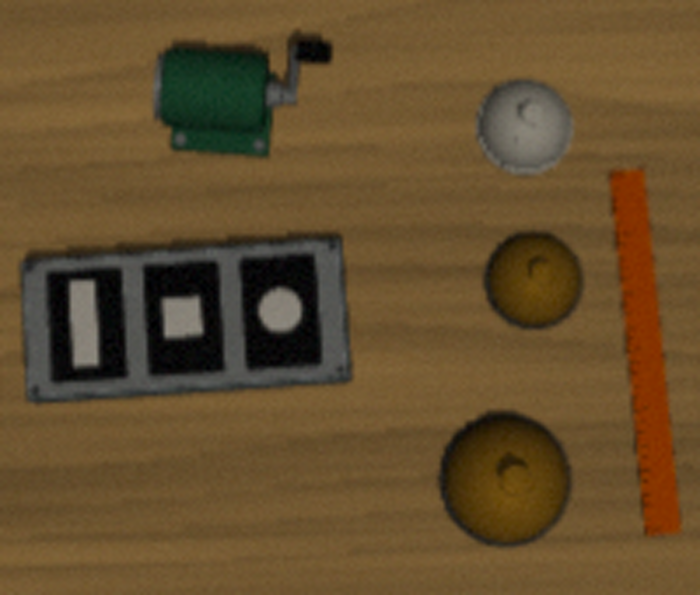

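Both crops agree. Row order is bar, square, round from left to right, and the small brass bell (crop 437,170 side; 533,280 top) is the target. By depth the key tops are near z = 0.062 m (48 + 14), not the listed 70 mm, so I'll go by force when pressing. Targets: square (0.541,-0.018), bar (0.536,0.061), bell knob (0.569,-0.3135). I'll close the jaws and travel high first.

```bash
python3 -m creep '[[0,22,-45,0,0],[0,44,-90,0,0],[0,66,-135,0,0],[0,88,-180,0,0],[0,110,-225,0,0],[0,132,-270,0,0],[0,154,-314,0,0],[0,176,-359,0,0]]'
```

```text
time_s: 2.0
tcp_pos: [0.4289, 0.211, 0.242]
ee_rot: [[0.001, -0.403, -0.915], [0.001, -0.915, 0.403], [-1.0, -0.001, -0.001]]
wrist_force: [1.1, 0.1, 0.0]
gripper_width: 0.356
```

```bash
python3 -m creep '[[0,22,-45,-10,0],[0,44,-90,-30,0],[0,66,-135,-50,0],[0,88,-180,-70,0],[0,112,-229,-90,0],[0,112,-229,-110,0],[0,112,-229,-125,0],[0,112,-229,-125,0]]'
python3 - <<'E'
from h import *
print(sense()['tcp_pos'],sense()['time_s'],sense()['wrist_force'])
for n in('side','top'):
    c=capture(n);cv2.imwrite(f'pics/{n}1.png',cv2.resize(c['image'][140:320,180:420],None,fx=3,fy=3))
E
```

```text
time_s: 2.8
tcp_pos: [0.5394, -0.0192, 0.1145]
ee_rot: [[-0.005, -0.405, -0.914], [-0.0, -0.914, 0.405], [-1.0, 0.002, 0.004]]
wrist_force: [-0.4, 0.3, -0.6]
gripper_width: 0.006
[ 0.53941214 -0.01922417  0.11454247] 2.8 [-0.445606    0.28591045 -0.55679028]
```

View pics/side1.png

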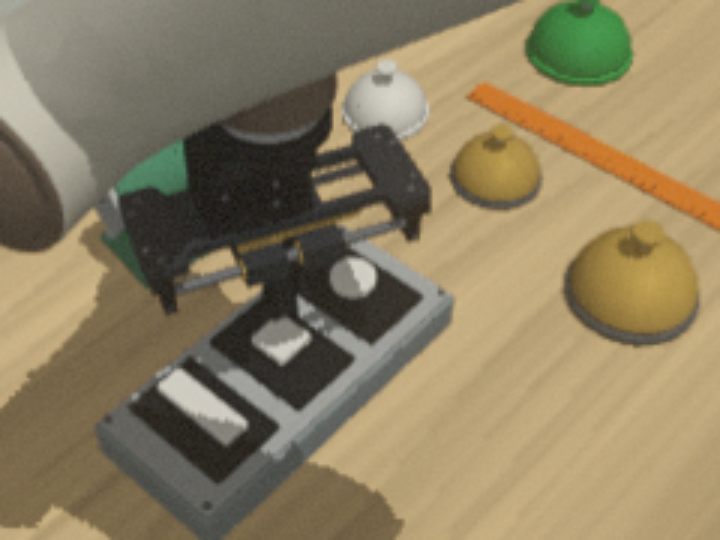

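The side crop shows the closed fingertips at (283,305), directly above the square key at (280,340) and about 33 mm up. I'll press down slowly.

```bash
python3 -m creep '[[0,2,1,-12,0],[0,2,1,-24,0],[0,2,1,-30,0],[0,2,1,-33,0],[0,2,1,-35,0],[0,2,1,-36,0],[0,2,1,-37,0],[0,2,1,-38,0]]'
```

```text
time_s: 3.7
tcp_pos: [0.5433, -0.0169, 0.0799]
ee_rot: [[0.002, -0.403, -0.915], [0.001, -0.915, 0.403], [-1.0, -0.001, -0.001]]
wrist_force: [-1.1, 0.9, 3.4]
gripper_width: 0.008
```

```bash
python3 -m creep '[[0,0,0,-2,0],[0,0,0,-4,0],[0,0,0,-6,0],[0,0,0,-8,0],[0,0,0,-9,0],[0,0,0,-10,0],[0,0,0,-10,0],[0,0,0,-10,0]]'
```

```text
time_s: 4.5
tcp_pos: [0.5435, -0.0168, 0.0732]
ee_rot: [[0.003, -0.402, -0.916], [-0.0, -0.916, 0.402], [-1.0, -0.001, -0.002]]
wrist_force: [-7.6, 2.9, 23.1]
gripper_width: 0.002
```

A 23 N stop at tip z = 0.054 m means the square key is fully down. Next I'll lift and move to the bar.

```bash
python3 -m creep '[[0,0,0,15,0],[0,0,0,35,0],[0,-4,25,40,0],[0,-7,55,40,0],[0,-7,78,40,0],[0,-7,78,40,0],[0,-7,78,30,0],[0,-7,78,24,0]]'
python3 - <<'E'
from h import *
for n in('side','top'):
    c=capture(n);cv2.imwrite(f'pics/{n}2.png',cv2.resize(c['image'][140:320,180:420],None,fx=3,fy=3))
E
```

```text
time_s: 5.3
tcp_pos: [0.5359, 0.0604, 0.0958]
ee_rot: [[0.001, -0.402, -0.915], [-0.0, -0.915, 0.402], [-1.0, 0.0, -0.001]]
wrist_force: [-0.4, -0.8, 0.4]
gripper_width: 0.004
```

View pics/side2.png

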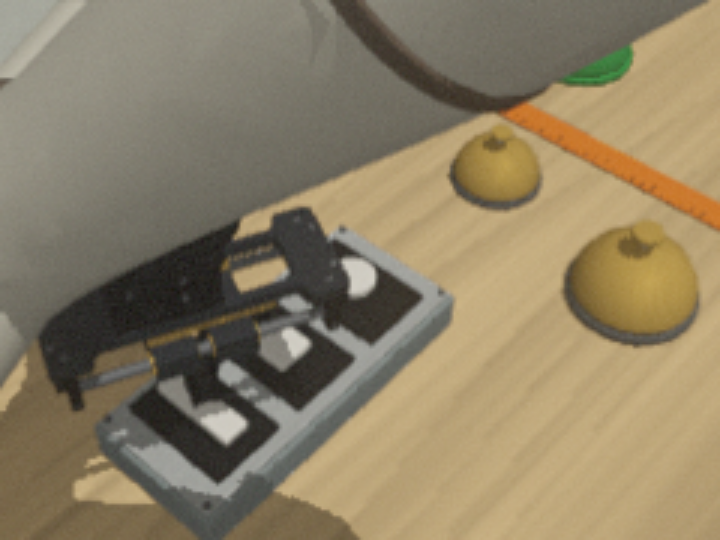

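The side crop shows the tips over the middle of the bar at (200,395), with the gripper's body well above the round key. Now I'll press.

```bash
python3 -m creep '[[0,0,0,-8,0],[0,0,0,-13,0],[0,0,0,-16,0],[0,0,0,-20,0],[0,0,0,-23,0],[0,0,0,-26,0],[0,0,0,-28,0],[0,0,0,-28,0]]'
```

```text
time_s: 6.2
tcp_pos: [0.5353, 0.0595, 0.0731]
ee_rot: [[-0.0, -0.401, -0.916], [-0.003, -0.916, 0.401], [-1.0, 0.003, -0.001]]
wrist_force: [-13.9, -1.4, 36.9]
gripper_width: 0.004
```

```bash
python3 -m creep '[[0,0,0,20,0],[0,0,0,60,0],[0,4,-48,80,0],[0,8,-97,80,0],[0,13,-146,80,0],[0,18,-195,80,0],[0,22,-244,80,0],[0,26,-292,80,0]]'; python3 -m creep '[[0,4,-40,0,0],[0,8,-82,0,0],[0,8,-82,0,0],[0,8,-82,-20,0],[0,8,-82,-40,0],[0,8,-82,-53,0],[0,8,-82,-53,0],[0,8,-82,-53,0]]'
python3 - <<'E'
from h import *
print(sense()['tcp_pos'])
np.set_printoptions(precision=4,suppress=True)
for n in('side','top'):
    c=capture(n);cv2.imwrite(f'pics/{n}3.png',cv2.resize(c['image'][140:320,180:420],None,fx=3,fy=3))
    P=cloud(c)
    for k,(x,y) in dict(sq=(.541,-.018),bar=(.536,.061),rd=(.545,-.0985)).items():
        m=np.hypot(P[...,0]-x,P[...,1]-y)<.008;print(n,k,np.nanmedian(P[m],0))
E
```

```text
time_s: 7.0
tcp_pos: [0.5617, -0.2344, 0.153]
ee_rot: [[0.001, -0.401, -0.916], [-0.003, -0.916, 0.401], [-1.0, 0.002, -0.002]]
wrist_force: [1.2, 0.9, 0.1]
gripper_width: 0.007
time_s: 7.8
tcp_pos: [0.5701, -0.3161, 0.1003]
ee_rot: [[0.002, -0.4, -0.917], [-0.004, -0.917, 0.4], [-1.0, 0.003, -0.003]]
wrist_force: [-0.1, 0.7, 1.3]
gripper_width: 0.002
[ 0.57014748 -0.31606742  0.1002556 ]
side sq [ 0.5401 -0.0177  0.054 ]
side bar [0.5358 0.0615 0.055 ]
side rd [ 0.5442 -0.1034  0.4436]
top sq [ 0.5419 -0.0174  0.0554]
top bar [0.5355 0.0606 0.0546]
top rd [ 0.5428 -0.1046  0.4625]
```

View pics/side3.png

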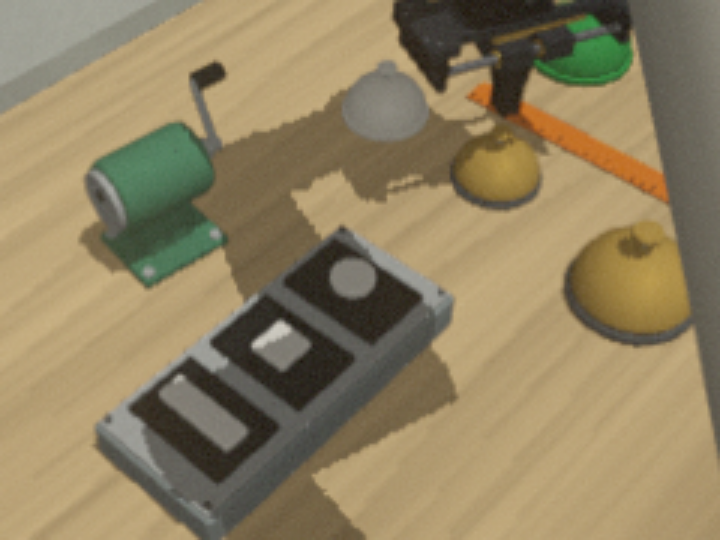

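View pics/top3.png

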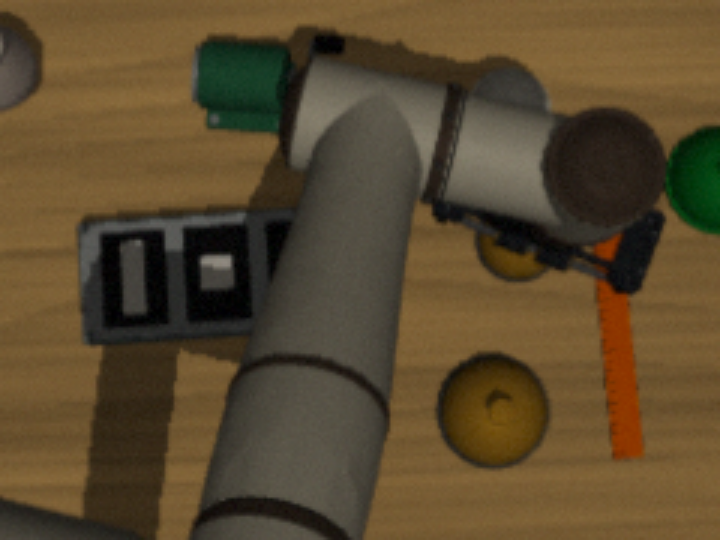

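Both keys read about 8 mm down (z ≈ 0.055 m in both views). The tips at (507,108) in the side crop are just above the small bell's knob at (502,133). I'll ring it with a small correction.

```bash
python3 -m creep '[[0,-1,2,-8,0],[0,-1,2,-16,0],[0,-1,2,-20,0],[0,-1,2,-23,0],[0,-1,2,-26,0],[0,-1,2,-28,0],[0,-1,2,-30,0],[0,-1,2,-31,0]]'
```

```text
time_s: 8.7
tcp_pos: [0.5695, -0.3144, 0.0721]
ee_rot: [[0.003, -0.399, -0.917], [-0.005, -0.917, 0.399], [-1.0, 0.003, -0.005]]
wrist_force: [-3.8, 3.2, 11.4]
gripper_width: 0.005
```

11 N at tip z = 0.053 m puts the knob on its stop. I'll hold briefly, lift straight up, then back away.

```bash
python3 -m creep '[[0,0,0,-1,0],[0,0,0,-1,0],[0,0,0,10,0],[0,0,0,30,0],[0,0,0,60,0],[0,0,0,100,0],[0,0,0,140,0],[0,0,0,140,0]]'; python3 -m creep '[[0,-20,40,10,0],[0,-40,80,10,0],[0,-60,125,10,0],[0,-80,170,10,0],[0,-100,215,10,0],[0,-120,260,10,0],[0,-140,305,10,0],[0,-140,305,10,0]]'
python3 - <<'E'
from h import *
np.set_printoptions(precision=4,suppress=True)
for n in('side','top'):
    c=capture(n);cv2.imwrite(f'pics/{n}4.png',c['image'])
    P=cloud(c)
    for k,(x,y) in dict(sq=(.541,-.018),bar=(.536,.061),rd=(.545,-.0985),knob=(.569,-.313)).items():
        m=np.hypot(P[...,0]-x,P[...,1]-y)<.006;print(n,k,np.nanmedian(P[m],0))
    hsv=cv2.cvtColor(c['image'],cv2.COLOR_BGR2HSV)
    m=(hsv[...,0]>12)&(hsv[...,0]<28)&(hsv[...,1]>120)&(P[...,2]>.012)&(P[...,2]<.13)&(P[...,0]>.5)&(P[...,0]<.63)&(P[...,1]<-.25)&(P[...,1]>-.37)
    q=P[m];print(n,'bell',q.min(0),q.max(0),np.median(q[q[:,2]>q[:,2].max()-.006],0))
    for t in('vase','stapler','ruler','crank_knob'):
        print(t,[( [round(x) for x in d['centre']],round(d['confidence'],2)) for d in mark_of(c,t)])
print(sense()['wrist_force'])
E
```

```text
time_s: 9.5
tcp_pos: [0.573, -0.3162, 0.2202]
ee_rot: [[0.017, -0.398, -0.917], [-0.011, -0.917, 0.398], [-1.0, 0.003, -0.02]]
wrist_force: [0.5, -0.6, -0.6]
gripper_width: 0.005
time_s: 10.3
tcp_pos: [0.4313, -0.0073, 0.2308]
ee_rot: [[0.019, -0.391, -0.92], [-0.009, -0.92, 0.391], [-1.0, 0.001, -0.021]]
wrist_force: [0.3, 0.5, 0.4]
gripper_width: 0.004
side sq [ 0.5425 -0.0176  0.054 ]
side bar [0.5361 0.061  0.0552]
side rd [ 0.5462 -0.0986  0.0615]
side knob [ 0.5691 -0.3104  0.047 ]
side bell [ 0.5321 -0.3291  0.0137] [ 0.6015 -0.2766  0.0583] [ 0.5707 -0.3063  0.0571]
vase [([145, 268], 0.84), ([246, 278], 0.72)]
stapler [([155, 352], 0.94), ([274, 253], 0.25)]
ruler [([382, 194], 0.93), ([156, 351], 0.26)]
crank_knob [([246, 275], 0.27)]
top sq [ 0.5404 -0.0174  0.0561]
top bar [0.5358 0.0615 0.0542]
top rd [ 0.5452 -0.0976  0.0637]
top knob [ 0.5684 -0.3126  0.0584]
top bell [ 0.5318 -0.3545  0.0121] [ 0.6093 -0.2761  0.0633] [ 0.5707 -0.3142  0.0596]
vase [([186, 167], 0.83)]
stapler [([152, 228], 0.75)]
ruler [([385, 238], 0.78)]
crank_knob [([285, 153], 0.4)]
[ 0.4007  0.5927 -0.0728]
```

View pics/side4.png

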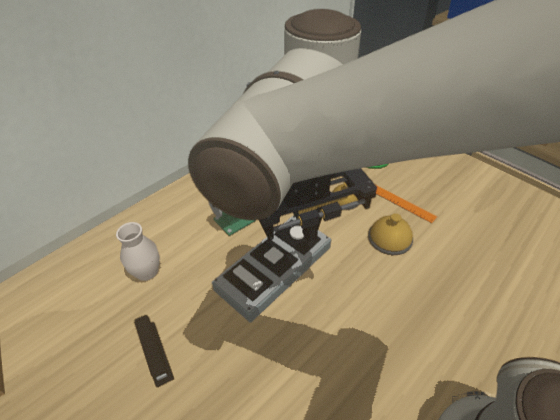

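View pics/top4.png

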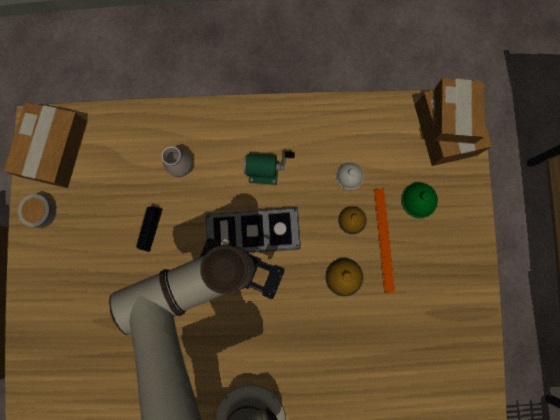

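Both views show everything where it began. In the top view the bell is at (352,220), ruler (384,240), vase (177,160), stapler (149,228) and crank (289,155). The arm is clear, so I'm handing in.

```bash
python3 -c "
from station import *
print(sense()['joint_velocities'],sense()['wrist_force']);print(finish_job())"
```

```text
[ 0.44787982 -0.18893098 -0.13162894 -0.08717272 -0.03962227 -0.05384991] [ 0.40073154  0.5927408  -0.07284326]
the job is handed in; nothing more can be done
None
```

I pressed the square key, then the bar key, then rang the small brass bell, all with the closed fingertips. I then backed the arm clear and handed the job in at about 10.4 s of the 48 s allowed. No verdict was given.

**Presses:** the square key stopped at about 23 N, the bar at 37 N and the bell knob at 11 N. The bell reading puts its knob about 4.9 mm down, past the 3.5 mm where it rings.

**Final checks:**
- **Keys:** by depth in both views, the square and bar tops are at about 0.054–0.056 m, roughly 8 mm down. The round key is still up at about 0.062 m.
- **Bell:** the knob is back at about 0.058 m in the top view, and the bell is within about 1 mm of where it started.
- **Bystanders:** the stapler, vase, ruler and crank are where they began in the top view, to within 2–3 pixels.

**Checks that disagreed or failed:**
- **Key height:** the listed 70 mm for the key tops did not match the measured 62 mm. The measured value fits the stated plate height plus 14 mm, so I pressed by force and measured height.
- **Blocked side view:** in the last side picture the arm partly hid the bell and the sharpener. That made its knob reading (0.047 m) unreliable and left no good find of the crank, so I relied on the top view for both.

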